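# Turn the hob timer window-up

### The job

Two white six-sided timers lie beside the hob. Roll the shorter one over by one flat, so that it lies flat on the countertop with its dark display window facing straight up, and leave it near where it was, at most about 10 cm away. Keep it low, within about 10 cm of the counter, and leave the longer timer and the loose red cap as they are.

Things in the scene. Friction and masses are not known exactly. Their poses are not given: they have to be found in the camera images.
- timer_center (a point): Shorter white timer: loose hexagonal prism 60 mm long, 0.15 kg, 52 mm across flats, 30 mm wide flats, flat grey-banded ends, lying on a flat. A dark window is on one upper sloping flat, 60 degrees from up. Point: prism centre, 26 mm above the counter. x: along the prism; z: out of the window, square to its flat (to point straight up). Free counter 60 mm all round.
- long_timer_center (a point): Longer white timer: loose hexagonal prism 104 mm long, 0.24 kg, same section (52 mm across flats) and window, lying on a flat; leave alone. Point: its centre, 26 mm above the counter. x: along the prism; z: out of its window.
- cap_center (a point): a loose round red plastic cap, 38 mm in diameter and 19 mm high, standing on the counter beyond the timers; not to be disturbed. This point is its centre, half-way up; z is up.
Things that resemble listed ones, but are neither listed nor needed, are in the scene too. What is shaped like the part that bears timer_center but green or pink is not meant.

How it is judged:
At the end, for the whole second after the job is handed in: The shorter timer lies still and released on the countertop (centre 20 to 32 mm up), its window within 10 degrees of straight up and its centre within 130 mm of where it started; the longer timer and the red cap are within 25 mm of where they started (angle between timer_center's own z axis and vertical below 0.175 rad and height (world z) of timer_center between 0.02 and 0.032 m and distance of timer_center from where it was at the start of the episode below 0.13 m and linear speed of timer below 0.02 m/s and angular speed of timer below 0.2 rad/s and distance of each of long_timer_center, cap_center from where it was at the start of the episode below 0.025 m); the robot touches nothing.
It fails at once if the shorter timer is lifted high (its centre more than 150 mm above the counter) (height (world z) of timer_center above 0.15 m).
It fails at once if the longer timer is pushed or lifted more than 25 mm (distance of long_timer_center from where it was at the start of the episode above 0.025 m).
It fails at once if the longer timer is rolled over (angle between long_timer_center's own z axis and vertical below 0.6 rad or angle between long_timer_center's own z axis and vertical above 1.5 rad).
It fails at once if the red cap is moved more than 25 mm (distance of cap_center from where it was at the start of the episode above 0.025 m).
It also fails if it takes over 38 s, if anything falls off the work surface, if the arm or the gripper's body presses on something with over 40 N, if the wrist force passes 120 N, or if a joint passes its speed limit or range.

### The arm

A 7-joint arm with a two-finger parallel gripper is mounted at the origin on the work surface. World frame = base frame: x ahead of the robot, y to its left, z up, the work surface at z = 0. Lengths are in m, angles in rad, forces in N, time in s.
With the tool pointing down it reaches from about 0.425 to 0.875 m from the base axis. Payload 4.7 kg.
Tool frame: the origin (TCP) lies midway between the tips of the shut fingers; the grasp point (between the pads) lies 19 mm behind it (ctrl.grip_point_offset is the distance from the TCP to the grasp point, in m); z points along the fingers, y is the line along which they close (so a half turn about z gives the same grasp; the last joint's range is limited). The gripper opens to 87 mm and grips with 3 to 60 N. Pads are 19 mm wide; open, the fingers measure 117 mm over their backs; the gripper's body (75 mm by 190 mm) begins 51 mm behind the grasp point.
Start: joints at [1.239, 0.321, -0.07, 1.45, 0.023, 1.371, -0.057], TCP at [0.22, -0.612, 0.196] pointing down, gripper open.
Joint ranges: [-2.86, 2.86], [-0.3, 2.09], [-1.38, 1.24], [0.06, 2.45], [-1.56, 4.7], [0.09, 2.05], [-2.69, 2.69]. Speed limits (rad/s): [2.57, 2.57, 3.14, 3.14, 3.14, 3.14, 3.14].

### API

Orientations are given as a rotation vector (axis times angle).
In Python, from bench import ctrl gives the robot as it stands.
- The arm moves only by the tool move_arm, never from a script. Its argument "increments" is text: rows parted by semicolons, each of 7 numbers parted by spaces: the shift along the world's x, y, z in mm, then the turn, a rotation vector about the world's x, y, z in degrees, then the closure in counts, from 0 (fully open) to 255 (shut). A call has exactly 8 rows; each row shifts and turns the commanded pose from where the row before left it; what a row does not reach is not made up. A row lasts 1/12 s, in which the tool goes at most 41.7 mm and 7.16 degrees, less where a joint would pass 70% of its speed; a pose out of reach is approached as far as the arm can. A call with a gripper value outside its range is refused whole. The fingers move at their own pace and stop on an object; "grip_force" is the grip in N (left out, the last holds). Time passes only in rows, so rows that do not move let the fingers close, or fill a call up. It gives the time, the measured TCP pose, the force, the opening and the grip force at its end, in the units of the state.
- ctrl.get_state(): the state, without advancing time (a new reading comes with each control period).
- ctrl.get_image(name): name is "side" or "top"; returns a dict with "frame" (400x640x3 uint8, red, green, blue), "depth" (400x640 float32, m along the optical axis (not along the pixel's ray), 0 where there is no reading), "fx", "fy", "cx", "cy" (pixels), "position" and "orientation" of the camera in the world. Camera axes: x right, y down, z forward; pixel columns grow to the right and rows downward; lengths in m; the calibration is good to about 2 mm. A picture is of the moment at which its call begins.
- ctrl.close_job(): hands the job in; it is judged then, once.
Trained networks look in a picture, given as the dict that the camera call returned (one of the last four; its "shot" number tells which), for a name from the list of things; names that differ only in an ending like _2 or _b are one class to them, and where a whole thing is asked for, a point or a joint stands for the part that bears it (a point fixed in the world has none). Each returns a list of dicts, best first, with "score" (0 to 1); they miss things now and then, are a little off and sometimes report something else, mostly with a low value. They report only what shows in the picture. A call takes as long as a camera call. They do not tell look-alikes from the thing itself.
- ctrl.find_in(target, picture): "centre" ([x, y, z] in m, in world coordinates, good to about 4 mm: the middle of the surface that is visible of it).
- ctrl.silhouettes(target, picture): "region" (400x640 bool, what is visible of it).
The state is a dict: "time": time; "joint_positions": joint angles; "qd": joint speeds; "joint_torque": joint torques, N m; "position": TCP position; "tool_rot": TCP orientation; "ft_force": force on the tool from outside, world axes, zero at the start; "torque": the same for the moment, N m; "grip_width": opening from 0.0 (shut) to 1.0 (fully open); "grip_force": force on a finger pad.
Only numpy, scipy, OpenCV 4.12 (cv2) and the standard library are available. Lean on these libraries where they do the work, as an engineer would, in place of code of your own. Each camera call takes 0.05 s, during which the arm holds its last target. There are 200 camera calls.

## Working session

There is one attempt and no reset: what is moved stays moved. The work goes in short steps, Python scripts to look and compute and a tool call to move; the robot and the scene stay as the last step left them, time stands still between calls to the robot, and variables do not carry over. Pictures are saved under pics/ and viewed, at most 10 in all, crops included, and the job is handed in when it is done.

Besides the shell and the picture viewer there is one more tool, called after "Call:" as name(argument=value, ...), one argument or row to a line, values as JSON. move_arm: Moves the arm, as the interface text tells. Its arguments: {"type":"object","properties":{"increments":{"type":"string"},"grip_force":{"type":"number"}},"required":["increments"]}

```bash
mkdir -p pics
cat > h.py <<'E'
import numpy as np,cv2
from scipy.spatial.transform import Rotation as R
from bench import ctrl
def cloud(p):
    d=p["depth"];v,u=np.mgrid[:400,:640]
    c=np.stack([(u-p["cx"])/p["fx"]*d,(v-p["cy"])/p["fy"]*d,d],-1)
    o=np.array(p["orientation"]);M=o if o.shape==(3,3) else R.from_rotvec(o).as_matrix()
    return c@M.T+np.array(p["position"])
E
python3 - <<'E'
from h import *
ims=[]
for n in("top","side"):
    p=ctrl.get_image(n);cl=cloud(p);cv2.imwrite(f"pics/{n}.png",p["frame"][...,::-1])
    print(n,p["position"],p["orientation"])
    for t in("timer_center","long_timer_center","cap_center"):
        for r in ctrl.find_in(t,p)[:4]: print(t,np.round(r["centre"],3),round(r["score"],2))
        for r in ctrl.silhouettes(t,p)[:4]:
            m=r["region"]&(p["depth"]>0); v,u=np.nonzero(m); q=cl[m]
            print("  sil",round(r["score"],2),m.sum(),u.min(),u.max(),v.min(),v.max(),np.round(np.median(q,0),3),np.round(q.min(0),3),np.round(q.max(0),3))
print(ctrl.get_state())
E
```

```text
top [0.37965873 0.05754524 0.86158092] [-2.20333821  1.98614694 -0.22113484]
timer_center [0.511 0.184 0.049] 0.85
timer_center [0.378 0.147 0.054] 0.76
timer_center [0.62  0.113 0.051] 0.64
timer_center [ 0.514 -0.13   0.054] 0.38
  sil 0.94 1159 261 300 271 313 [0.38  0.148 0.051] [ 0.342  0.113 -0.002] [0.418 0.186 0.057]
  sil 0.87 1163 192 229 147 186 [0.592 0.307 0.049] [ 0.557  0.274 -0.003] [0.634 0.351 0.057]
  sil 0.68 1200 249 292 194 237 [0.513 0.183 0.05 ] [ 0.474  0.145 -0.002] [0.562 0.227 0.057]
  sil 0.6 1093 294 335 142 182 [0.622 0.114 0.05 ] [0.587 0.076 0.001] [0.665 0.157 0.057]
long_timer_center [ 0.517 -0.129  0.051] 0.92
  sil 0.8 2000 411 474 202 259 [ 0.518 -0.129  0.051] [ 0.465 -0.189 -0.   ] [ 0.579 -0.075  0.058]
cap_center [ 0.678 -0.006  0.02 ] 0.67
  sil 0.75 306 371 390 134 153 [ 0.679 -0.007  0.019] [ 0.663 -0.027  0.   ] [0.699 0.011 0.025]
side [0.34408785 0.47924214 0.57715118] [-0.66627969  2.71698269 -1.03751546]
timer_center [0.619 0.129 0.046] 0.92
timer_center [0.372 0.162 0.049] 0.91
timer_center [0.586 0.321 0.05 ] 0.81
timer_center [0.50
[... 681 characters left out ...]
ime': 0.7, 'joint_positions': array([ 1.23912306,  0.32096636, -0.07009299,  1.45047744,  0.02261291,
        1.37082515, -0.05691482]), 'qd': array([-0.00221075,  0.00068546,  0.00140346, -0.00059852,  0.00249437,
        0.00107609, -0.00015332]), 'joint_torque': array([-1.10047775e-03, -4.90942419e+01, -4.03600121e-01, -3.12700903e+01,
       -6.38887519e-02,  3.36183992e-02, -2.75283821e-05]), 'position': array([ 0.22027561, -0.61156485,  0.19631968]), 'tool_rot': array([ 3.09464003e+00,  5.40416349e-01, -6.18414126e-05]), 'ft_force': array([ 0.70300178,  0.02825608, -0.68046103]), 'torque': array([0.07303325, 0.00603138, 0.01077208]), 'grip_force': 0.0, 'grip_width': 0.9980469632438543}
```

View pics/top.png

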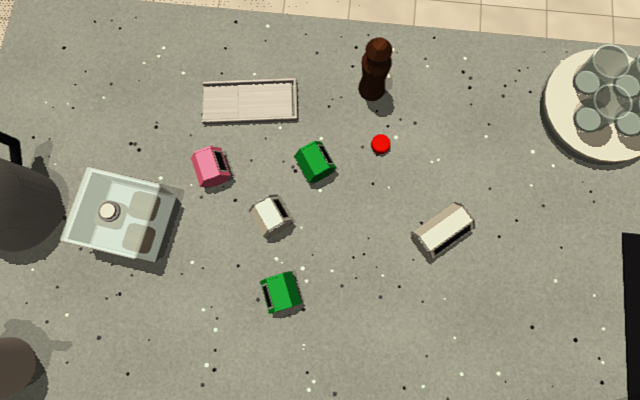

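View pics/side.png

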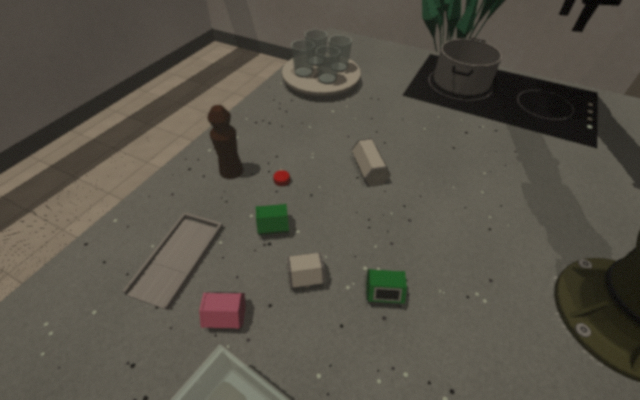

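Run:
```python
from h import *
p=ctrl.get_image("top");cl=cloud(p)
def near(c,xy): return np.hypot(*(np.array(c)[:2]-xy))
s=min(ctrl.silhouettes("timer_center",p),key=lambda r:near(np.median(cl[r["region"]],0),(.513,.183)))
m=s["region"]; q=cl[m]; f=p["frame"][m].mean(1)
top=q[(q[:,2]>.047)]
print("z hist",np.histogram(q[:,2],bins=[-.01,.005,.015,.025,.035,.045,.05,.06]))
r=cv2.minAreaRect((top[:,:2]*1000).astype(np.float32));print("top face",r,cv2.boxPoints(r))
print("top rect bright",top.mean(0))
d=q[(f<60)&(q[:,2]>.02)&(q[:,2]<.05)];print("dark",len(d),d.mean(0),d.min(0),d.max(0))
r2=cv2.minAreaRect((d[:,:2]*1000).astype(np.float32));print(r2)
a=q[q[:,2]>.02];print("upper rect",cv2.minAreaRect((a[:,:2]*1000).astype(np.float32)))
u0=p["frame"][185:245,240:300];cv2.imwrite("pics/crop.png",cv2.resize(u0[...,::-1],None,fx=9,fy=9,interpolation=cv2.INTER_NEAREST))
```

```text
z hist (array([ 70,  21,  28, 165, 217, 135, 605]), array([-0.01 ,  0.005,  0.015,  0.025,  0.035,  0.045,  0.05 ,  0.06 ]))
top face ((453.7019348144531, 138.49874877929688), (215.68080139160156, 40.31406021118164), 36.9654655456543) [[355.41656   89.75612 ]
 [379.65875   57.545265]
 [551.9873   187.24138 ]
 [527.7451   219.45224 ]]
top rect bright [0.51450649 0.18451537 0.05692291]
dark 95 [0.52837885 0.16757736 0.04168624] [0.50566496 0.14669086 0.02265982] [0.54563294 0.1819221  0.04980558]
((524.197998046875, 164.48455810546875), (48.97041702270508, 8.46409797668457), 37.51176071166992)
upper rect ((452.9631042480469, 140.01368713378906), (215.97198486328125, 60.59950256347656), 36.51427459716797)
```

View pics/crop.png

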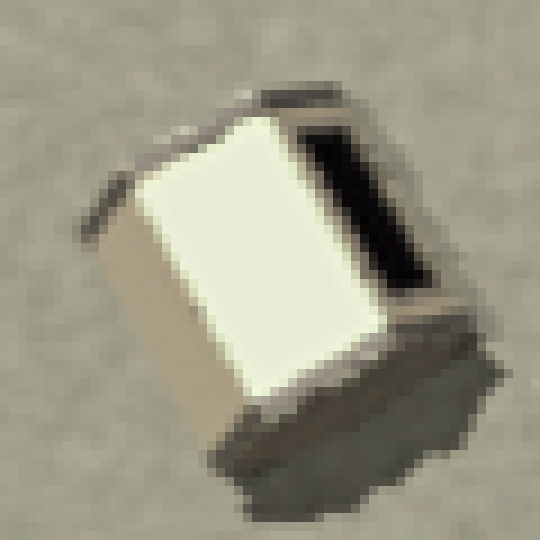

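The crop shows the short white timer: bright top face around pixel (269,213), dark window strip on its right flank around (281,208), axis running upper-left to lower-right.

Run:
```python
from h import *
p=ctrl.get_image("top");o=np.array(p["orientation"]);M=R.from_rotvec(o).as_matrix();P=np.array(p["position"])
def ray(u,v,z):
    d=M@np.array([(u-p["cx"])/p["fx"],(v-p["cy"])/p["fy"],1]);return P+d*(z-P[2])/d[2]
f=p["frame"].min(2);m=np.zeros_like(f);m[185:245,240:300]=f[185:245,240:300]>215
v,u=np.nonzero(m);X=np.array([ray(a,b,.052)[:2] for a,b in zip(u,v)])*1000
r=cv2.minAreaRect(X.astype(np.float32));print(len(u),r,X.mean(0));print(cv2.boxPoints(r))
w=[ray(240+x/9,185+y/9,.052)[:2]*1000 for x,y in((140,188),(270,118),(388,322),(262,397))];print(np.round(w))
m=np.zeros_like(f);m[185:245,240:300]=p["frame"].max(2)[185:245,240:300]<40
v,u=np.nonzero(m);W=np.array([ray(a,b,.039)[:2] for a,b in zip(u,v)])*1000;print("win",len(u),W.mean(0),cv2.minAreaRect(W.astype(np.float32)))
s=ctrl.get_state();T=R.from_rotvec(s["tool_rot"]).as_matrix();print("tool",T.round(3))
```

```text
81 ((514.9675903320312, 186.68743896484375), (47.16701889038086, 27.267820358276367), 36.438690185546875) [511.20518927 183.88472156]
[[487.8968  183.6481 ]
 [504.09283 161.71133]
 [542.0384  189.72678]
 [525.84235 211.66354]]
[[526. 211.]
 [543. 187.]
 [504. 158.]
 [486. 181.]]
win 73 [528.92197729 168.26214956] ((529.255615234375, 168.41363525390625), (37.314727783203125, 6.779300212860107), 36.355587005615234)
tool [[ 0.941  0.339 -0.   ]
 [ 0.339 -0.941 -0.   ]
 [-0.     0.    -1.   ]]
```

Run:
```python
from h import *
for n in("side","top"):
    p=ctrl.get_image(n);c=cloud(p)[p["depth"]>0]
    h=c[(c[:,2]>.07)&(c[:,2]<.6)&(c[:,0]>-.3)&(c[:,0]<1)&(abs(c[:,1])<1)]
    k={}
    for q in h: 
        t=tuple(np.floor(q[:2]*10).astype(int).tolist());k.setdefault(t,[]).append(q[2])
    print(n,{t:round(max(z),2) for t,z in sorted(k.items()) if len(z)>15})
a=np.radians(36.5);ax=np.array([np.cos(a),np.sin(a),0])
T=np.array([[np.cos(a),0,0],[0,0,0],[0,0,0]])
down=np.column_stack([np.cross(ax,[0,0,-1]),ax,[0,0,-1]])
for g in(30,0,-30):
    Q=R.from_rotvec(ax*np.radians(g)).as_matrix()@down; print(g,"rotvec",R.from_matrix(Q).as_rotvec().round(3),"TCP-grip mm",(Q[:,2]*19).round(1))
```

```text
side {(0, -1): np.float64(0.16), (0, 0): np.float64(0.15), (1, -6): np.float64(0.3), (2, -7): np.float64(0.26), (2, -6): np.float64(0.3), (3, -8): np.float64(0.1), (3, -7): np.float64(0.1), (3, -6): np.float64(0.1), (4, -8): np.float64(0.1), (4, -7): np.float64(0.1), (4, -6): np.float64(0.1), (4, 3): np.float64(0.1), (4, 4): np.float64(0.1), (5, 3): np.float64(0.1), (5, 4): np.float64(0.1), (7, -6): np.float64(0.12), (7, -5): np.float64(0.12), (7, -4): np.float64(0.12), (7, 0): np.float64(0.17), (8, -6): np.float64(0.12), (8, -5): np.float64(0.12), (8, -4): np.float64(0.12), (8, 0): np.float64(0.17)}
top {(1, 5): np.float64(0.09), (2, 5): np.float64(0.1), (4, 3): np.float64(0.1), (4, 4): np.float64(0.11), (4, 5): np.float64(0.14), (4, 6): np.float64(0.15), (5, 3): np.float64(0.1), (5, 4): np.float64(0.1), (5, 5): np.float64(0.13), (5, 6): np.float64(0.15), (6, 6): np.float64(0.11), (7, -5): np.float64(0.12), (7, -4): np.float64(0.12), (7, -1): np.float64(0.16), (7, 0): np.float64(0.17), (8, -5): np.float64(0.12), (8, -4): np.float64(0.12), (8, -1): np.float64(0.16), (8, 0): np.float64(0.17)}
30 rotvec [-1.195 -2.372 -0.32 ] TCP-grip mm [ -5.7   7.6 -16.5]
0 rotvec [1.414 2.805 0.   ] TCP-grip mm [  0.   0. -19.]
-30 rotvec [ 1.195  2.372 -0.32 ] TCP-grip mm [  5.7  -7.6 -16.5]
```

Call:
move_arm(
  increments="26 35 0 0 0 4.45 0;26 35 0 0 0 4.45 0;26 35 0 0 0 4.45 0;26 35 0 0 0 4.45 0;26 35 0 0 0 4.45 0;26 35 0 0 0 4.45 0;26 35 0 0 0 4.45 0;26 35 0 0 0 4.45 0",
  grip_force=35,
)

```text
time: 1.62
position: [0.42, -0.3423, 0.1967]
tool_rot: [2.778, 1.465, 0.0]
ft_force: [0.0, 0.3, 1.0]
grip_width: 1.0
grip_force: 0.0
```

Call:
move_arm(
  increments="6 32 0 0 0 4.45 0;6 32 0 0 0 4.45 0;6 32 0 0 0 4.45 0;6 32 0 0 0 4.45 0;6 32 0 0 0 4.45 0;6 32 0 0 0 4.45 0;6 32 0 0 0 4.45 0;6 32 0 0 0 4.45 0",
)

```text
time: 2.28
position: [0.4671, -0.0864, 0.1966]
tool_rot: [2.197, 2.244, -0.0]
ft_force: [0.0, -0.6, 0.2]
grip_width: 1.001
grip_force: 0.0
```

Call:
move_arm(
  increments="5 32.5 0 0 0 4.45 0;5 32.5 0 0 0 4.45 0;5 32.5 0 0 0 4.45 0;5 32.5 0 0 0 4.45 0;5 32.5 0 0 0 4.45 0;5 32.5 0 0 0 4.45 0;5 32.5 0 0 0 4.45 0;5 32.5 0 0 0 4.45 0",
)

```text
time: 2.95
position: [0.5073, 0.1735, 0.1967]
tool_rot: [1.406, 2.808, 0.0]
ft_force: [1.6, -0.2, -1.2]
grip_width: 1.001
grip_force: 0.0
```

Call:
move_arm(
  increments="-1 1 -12 4.02 2.98 0 0;-1 1 -12 4.02 2.98 0 0;-1 1 -12 4.02 2.98 0 0;-1 1 -12 4.02 2.98 0 0;-1 1 -12 4.02 2.98 0 0;-1 1 -12 4.02 2.98 0 0;0 0 0 0 0 0 0;0 0 0 0 0 0 0",
)

```text
time: 3.62
position: [0.501, 0.1767, 0.1231]
tool_rot: [-1.196, -2.369, -0.32]
ft_force: [-0.4, 0.8, -0.4]
grip_width: 1.0
grip_force: 0.0
```

Run:
```python
from h import *
s=ctrl.get_state();print(s["position"],s["tool_rot"],s["joint_positions"].round(2));print(R.from_rotvec(s["tool_rot"]).as_matrix().round(3))
im=[]
for n in("top","side"):
    p=ctrl.get_image(n);im.append(p["frame"][100:350,180:500,::-1])
cv2.imwrite("pics/a.png",np.hstack(im))
```

```text
[0.50104408 0.17674501 0.1230612 ] [-1.19629522 -2.36879837 -0.3195136 ] [ 0.57  0.47 -0.82  1.66 -0.14  1.37  0.45]
[[-0.513  0.805 -0.299]
 [ 0.697  0.594  0.403]
 [ 0.502 -0.002 -0.865]]
```

View pics/a.png

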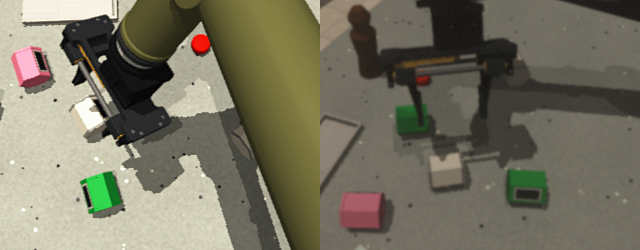

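The view shows the tilted gripper straddling above the timer, axis aligned; the arm is high above the cap.

Call:
move_arm(
  increments="2 3 -15 0 0 0 0;2 3 -15 0 0 0 0;2 3 -15 0 0 0 0;2 3 -15 0 0 0 0;1 2 -15 0 0 0 0;0 0 -10 0 0 0 0;0 0 0 0 0 0 0;0 0 0 0 0 0 0",
)

```text
time: 4.38
position: [0.51, 0.1928, 0.0405]
tool_rot: [-1.191, -2.375, -0.321]
ft_force: [0.2, 1.2, 0.0]
grip_width: 1.004
grip_force: 0.0
```

Run:
```python
from h import *
s=ctrl.get_state();print(s["position"],s["joint_positions"].round(2),s["ft_force"])
im=[]
for n in("top","side"):
    p=ctrl.get_image(n);im.append(cv2.resize(p["frame"][160:310,220:400,::-1],None,fx=2.2,fy=2.2))
cv2.imwrite("pics/b.png",np.hstack(im))
```

```text
[0.51002345 0.19281684 0.04050636] [ 0.51  0.58 -0.78  1.69 -0.08  1.23  0.45] [0.2391754  1.20742356 0.00798517]
```

View pics/b.png

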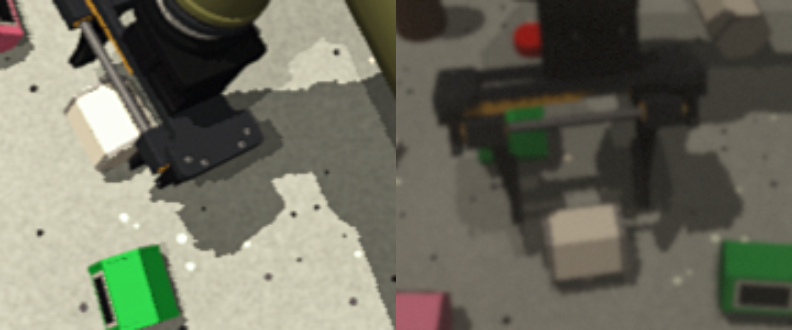

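The fingers straddle the timer's two ends, centred; 28 mm further down to go.

Call:
move_arm(
  increments="0 -1 -10 0 0 0 0;0 -1 -10 0 0 0 0;0 0 -7 0 0 0 0;0 0 0 0 0 0 0;0 0 0 0 0 0 0;0 0 0 0 0 0 255;0 0 0 0 0 0 255;0 0 0 0 0 0 255",
)

```text
time: 5.15
position: [0.5104, 0.1902, 0.0126]
tool_rot: [-1.193, -2.373, -0.321]
ft_force: [-0.6, 0.3, 0.4]
grip_width: 0.856
grip_force: 0.0
```

Call:
move_arm(
  increments="0 0 0 0 0 0 255;0 0 0 0 0 0 255;0 0 0 0 0 0 255;0 0 0 0 0 0 255;0 0 0 0 0 0 255;0 0 0 0 0 0 255;0 0 0 0 0 0 255;0 0 0 0 0 0 255",
)

```text
time: 5.82
position: [0.5103, 0.1901, 0.0125]
tool_rot: [-1.193, -2.373, -0.321]
ft_force: [0.8, 0.2, 2.3]
grip_width: 0.68
grip_force: 35.0
```

Call:
move_arm(
  increments="0 0 12 0 0 0 255;0 0 13 0 0 0 255;3 -4 0 -4.02 -2.98 0 255;3 -4 0 -4.02 -2.98 0 255;3 -4 0 -4.02 -2.98 0 255;3 -4 0 -4.02 -2.98 0 255;3 -4 0 -4.02 -2.98 0 255;3 -4 0 -4.02 -2.98 0 255",
)

```text
time: 6.48
position: [0.5286, 0.1662, 0.0392]
tool_rot: [1.409, 2.802, -0.001]
ft_force: [0.1, 0.2, -1.7]
grip_width: 0.688
grip_force: 35.0
```

Call:
move_arm(
  increments="3 -4 0 -4.02 -2.98 0 255;3 -4 0 -4.02 -2.98 0 255;0 0 0 -4.02 -2.98 0 255;0 0 0 -4.02 -2.98 0 255;0 0 0 -4.02 -2.98 0 255;0 0 0 -4.02 -2.98 0 255;0 0 0 0 0 0 255;0 0 0 0 0 0 255",
)

```text
time: 7.15
position: [0.5327, 0.16, 0.0372]
tool_rot: [1.189, 2.377, -0.32]
ft_force: [-0.4, -0.8, -1.5]
grip_width: 0.686
grip_force: 35.0
```

Run:
```python
from h import *
s=ctrl.get_state();print(s["position"],s["joint_positions"].round(2),s["grip_width"],s["grip_force"])
T=R.from_rotvec(s["tool_rot"]).as_matrix();print(T.round(3))
im=[]
for n in("top","side"):
    p=ctrl.get_image(n);im.append(cv2.resize(p["frame"][140:320,200:380,::-1],None,fx=2.2,fy=2.2))
cv2.imwrite("pics/c.png",np.hstack(im))
```

```text
[0.53274944 0.15998252 0.03718288] [-0.14  0.33 -0.63  1.96  0.81  1.13 -0.55] 0.6858115281809141 34.99744489789009
[[-0.52   0.801  0.297]
 [ 0.694  0.599 -0.4  ]
 [-0.498 -0.002 -0.867]]
```

View pics/c.png

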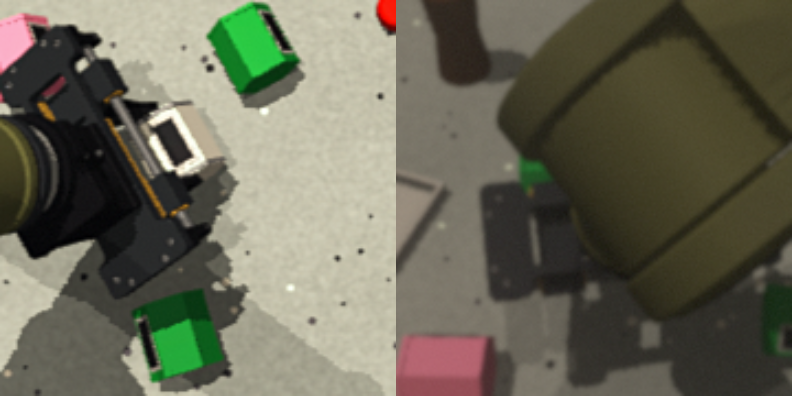

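The window now faces up between the fingers; lower and release.

Call:
move_arm(
  increments="2 -3 -6 0 0 0 255;2 -3 -6 0 0 0 255;0 0 -6 0 0 0 255;0 0 -5 0 0 0 255;0 0 -1 0 0 0 255;0 0 0 0 0 0 255;0 0 0 0 0 0 255;0 0 0 0 0 0 255",
)

```text
time: 7.92
position: [0.5385, 0.15, 0.0145]
tool_rot: [1.194, 2.369, -0.325]
ft_force: [-3.2, -3.1, 7.4]
grip_width: 0.684
grip_force: 35.0
```

Call:
move_arm(
  increments="0 0 0 0 0 0 40;0 0 0 0 0 0 0;0 0 0 0 0 0 0;0 0 0 0 0 0 0;0 0 0 0 0 0 0;0 0 0 0 0 0 0;0 0 0 0 0 0 0;0 0 0 0 0 0 0",
)

```text
time: 8.58
position: [0.538, 0.1521, 0.0132]
tool_rot: [1.193, 2.373, -0.321]
ft_force: [-0.1, 0.4, 0.5]
grip_width: 0.996
grip_force: 0.0
```

Call:
move_arm(
  increments="-2 3 6 0 0 0 0;-3 4 10 0 0 0 0;-5 7 15 0 0 0 0;0 0 20 0 0 0 0;0 0 25 0 0 0 0;0 0 25 0 0 0 0;0 0 25 0 0 0 0;0 0 25 0 0 0 0",
)

```text
time: 9.25
position: [0.5276, 0.167, 0.1666]
tool_rot: [1.191, 2.373, -0.319]
ft_force: [0.7, -0.9, -0.2]
grip_width: 1.003
grip_force: 0.0
```

Call:
move_arm(
  increments="-20 -20 10 0 0 0 0;-20 -25 10 0 0 0 0;-10 -30 0 0 0 0 0;-5 -35 0 0 0 0 0;-5 -35 0 0 0 0 0;-5 -35 0 0 0 0 0;0 -35 0 0 0 0 0;0 0 0 0 0 0 0",
)

```text
time: 9.92
position: [0.4609, -0.0555, 0.1853]
tool_rot: [1.202, 2.367, -0.326]
ft_force: [0.2, 0.3, -0.1]
grip_width: 1.0
grip_force: 0.0
```

Run:
```python
from h import *
s=ctrl.get_state();print(s["time"],s["position"],s["ft_force"])
im=[]
for n in("top","side"):
    p=ctrl.get_image(n);im.append(p["frame"][100:340,190:500,::-1])
    for t in("timer_center","long_timer_center","cap_center"):
        for r in ctrl.find_in(t,p)[:5]: print(n,t,np.round(r["centre"],3),round(r["score"],2))
cv2.imwrite("pics/d.png",cv2.resize(np.hstack(im),None,fx=1.25,fy=1.25))
```

```text
9.9167 [ 0.46091834 -0.0554939   0.18527585] [ 0.23229335  0.32948145 -0.10982002]
top timer_center [0.591 0.306 0.048] 0.95
top timer_center [0.532 0.159 0.049] 0.86
top timer_center [0.622 0.113 0.052] 0.62
top long_timer_center [ 0.515 -0.133  0.054] 0.75
top cap_center [ 0.676 -0.004  0.018] 0.78
side timer_center [0.588 0.318 0.048] 0.88
side timer_center [0.374 0.161 0.049] 0.69
side timer_center [0.525 0.168 0.049] 0.62
side timer_center [0.619 0.128 0.046] 0.59
side long_timer_center [ 0.515 -0.107  0.042] 0.98
side cap_center [0.675 0.003 0.018] 0.81
```

View pics/d.png

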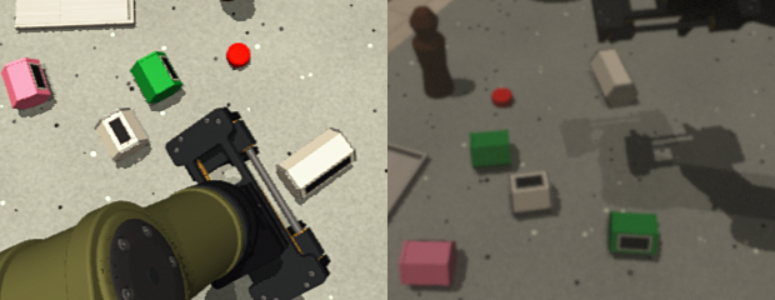

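The timer at crop pixel (122,135) lies flat with its window up, about 30 mm from where it started. The long timer and the cap haven't moved, and the gripper is clear at 0.19 m.

```bash
python3 -c "
from bench import ctrl
print(ctrl.close_job())"
```

```text
the job is handed in; nothing more can be done
None
```

The shorter timer was rolled over by one flat and lies on the counter with its window facing up, about 30 mm from where it started; the longer timer and the red cap were left as they were, and the job is handed in.

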